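Refit the sensor board in a bench analyser

ROBOT

A 7-joint arm with a two-finger parallel gripper is mounted at the origin on the work surface. World frame = base frame: x ahead of the robot, y to its left, z up, the work surface at z = 0. Lengths are in m, angles in degrees, forces in N, time in s.
With the tool pointing down it reaches from about 0.425 to 0.875 m from the base axis. Payload 4.7 kg.
Tool frame: the origin (TCP) lies at the very end of the fingers, on their centre line; the grasp point (between the pads) lies 19 mm behind it; z points along the fingers, y is the line along which they close (so a half turn about z gives the same grasp; the last joint's range is limited). The gripper opens to 87 mm and grips with 3 to 60 N. Pads are 19 mm wide; open, the fingers measure 117 mm over their backs; the gripper's body (75 mm by 190 mm) begins 51 mm behind the grasp point.
Start: joints at [71.912, 18.392, -4.016, 83.108, 1.295, 78.541, -3.26], TCP at [0.21, -0.615, 0.223] pointing down, gripper open.
Joint ranges: [-163.93, 163.93], [-17.29, 119.83], [-79.2, 71.16], [3.27, 140.29], [-89.18, 269.18], [5.43, 117.66], [-154.24, 154.24]. Speed limits (degrees/s): [147.25, 147.25, 180, 180, 180, 180, 180].

INTERFACE

Orientations are given as [roll, pitch, yaw] about the fixed x, y, z axes, in that order (R = Rz(yaw) Ry(pitch) Rx(roll)).
In Python, from cell import telemetry, cams, env gives the robot as it stands.
- The arm moves only by the tool arm_command, never from a script. Its argument "series" is text: rows parted by semicolons, each of 5 numbers parted by spaces: the shift along the tool's x, y, z in mm, then the turn about the tool's z in rad, then the closure in counts, from 0 (fully open) to 255 (shut). A call has 1 to 20 rows; each row shifts and turns the commanded pose from where the row before left it, along the tool's axes as they then stand; what a row does not reach is not made up. A row lasts 1/12 s, in which the tool goes at most 41.7 mm and 7.16 degrees, less where a joint would pass 70% of its speed; a pose out of reach is approached as far as the arm can. A call is refused whole if a number of a shift passes 41.7 or a number of a turn 0.125, either way. A call with a gripper value outside its range is refused whole. The fingers move at their own pace and stop on an object; "squeeze" is the grip in N (left out, the last holds). Time passes only in rows, so rows that do not move let the fingers close. It gives the time, the measured TCP pose, the force, the opening and the grip force at its end, in the units of the state.
- telemetry.get_obs(): the state, without advancing time (a new reading comes with each control period).
- cams.read_camera(name): name is "side" or "top"; returns the picture (384x512x3 uint8, blue, green, red); there is no depth.
- cams.calibration(name): a dict with "K" (3x3 intrinsics, pixels), "origin" and "rotation" of the camera in the world. Camera axes: x right, y down, z forward; pixel columns grow to the right and rows downward; lengths in m; the calibration is good to about 2 mm. A picture is of the moment at which its call begins. calibration takes no time and is no camera call.
- env.sign_off(): hands the job in; it is judged then, once.
The state is a dict: "time_s": time; "qpos": joint angles; "joint_velocities": joint speeds; "effort": joint torques, N m; "tool_pos": TCP position; "tool_rot": TCP orientation; "force": force on the tool from outside, world axes, zero at the start; "wrist_torque": the same for the moment, N m; "grip_width": finger opening in m; "grasp_force": force on a finger pad.
Only numpy, scipy, OpenCV 4.12 (cv2) and the standard library are available. Lean on these libraries where they do the work, as an engineer would, in place of code of your own. Each camera call takes 0.05 s, during which the arm holds its last target. There are 200 camera calls.

TASK

The sensor board of the opened analyser stands half out of its two guides. Slide it in along the guides until its rear edge meets the contacts, with both levers still swung open, and then swing both levers fully closed across its front panel, so that they press it home. Leave everything else on the bench where it is.

Things in the scene. Friction and masses are not known exactly. Their poses are not given: they have to be found in the camera images.
- analyser: low white bench analyser, fixed, its front towards the robot. Origin on the bench, midway between the two lever pivots; x = the direction in which the board slides in, y = to the left, z up. 12 mm thick base from x = -73 to 250 mm, 210 mm wide; 82 mm high rear housing from x = 166 mm
- guide_left (a point): mouth of the left aluminium guide at x = 20, y = 60 mm in the analyser's frame, 26 mm above the bench. The guides run along x from -75 to 151 mm; their ledges carry the board's side edges 26 mm above the bench, their walls reach 33 mm high, and from this point inward lips up to 40 mm high cover the board's edges
- guide_right (a point): the same of the right guide, y = -60 mm
- contact_face (a point): middle of the front face of the sprung black contact bar at the rear of the guides, with the bar out: x = 138 mm in the analyser's frame (this point does not move). The bar yields up to 15 mm along x, pushing back with 3 N at first and 7 N with the board home, and pushes the board out again by 12 mm when nothing holds it
- board: sensor board lying level in the guides: green board 136 mm long, 120 wide, 4 thick, with an upright front panel; 0.2 to 0.45 kg, 1.5 mm side play. Origin: middle of the panel's front face, at the board's underside; x = insertion direction; rear edge at x = 142 mm. In the analyser's frame it meets the contact bar with its origin at x = -4 mm; home is x = +8 mm (levers closed)
- panel (a point): centre of the front face of the board's upright aluminium panel (120 mm wide, 6 mm thick, from 28 to 62 mm above the bench), 45 mm above the bench: the face to push on
- lever_left (a joint): angle of the left lever (+y side), rad: 0 = arm parallel to the guides, pointing along the analyser's -x; negative = splayed outward; grows as the arm swings inward (anticlockwise from above) across the panel's front; 1.57 = closed, flat against the panel. Travel -0.7 to 1.6. Stiff: moves at about 4 N on its post, 6 N while pressing the board in; stays where left
- lever_right (a joint): angle of the right lever (-y side), rad: 0 = arm parallel to the guides, pointing along the analyser's -x; negative = splayed outward; grows as the arm swings inward (clockwise from above) across the panel's front; 1.57 = closed, flat against the panel. Travel -0.7 to 1.6. Stiff: moves at about 4 N on its post, 6 N while pressing the board in; stays where left
- post_left (a point): top of the upright black post on the left lever's arm: the post is 16 mm in diameter, stands from 50 to 88 mm above the bench, its axis 62 mm from the pivot
- post_right (a point): the same on the right lever
- pivot_left (a point): point on the left lever's vertical hinge axis, 52 mm above the bench; x = 0, y = +84 mm in the analyser's frame. The arm is a dark steel bar 16 mm wide, reaching 71 mm from the axis, between 36 and 50 mm above the bench
- pivot_right (a point): the same for the right lever, y = -84 mm
- pot_a: red-lidded specimen pot, 48 mm diameter, 75 mm tall; origin under its centre; on the bench beside the analyser
- pot_b: a second such pot beside the analyser
- dishes: stack of four clear dishes, 86 mm diameter, 58 mm tall, beside the analyser; origin under its centre
- screwdriver: screwdriver, 200 mm, lying on the bench at the right, near the robot; origin near its middle, along its x
- bin: red open bin, 200 x 150 x 110 mm tall, on the bench at the right; origin under its centre
- pot_rack: yellow tray of eight pots, 100 x 220 mm, 80 mm tall, on the bench at the left; origin under its centre
- tip_box: blue closed box, 120 x 85 x 60 mm tall, on the bench at the left; origin under its centre
Mind the look-alikes: they are no part of the job. Of the things that look like the board, the smallest one is meant.

How it is judged (in metres and radians):
On the way, in this order (a step that is already met when the one before it is completed fails the run):
1. the board is slid in to the contacts while both levers are still open (board within 16 mm of home, levers short of 0.9 rad) (x of board in the frame of analyser above -0.008 m and value of joint each of lever_left, lever_right below 0.9 rad), for 0.2 s.
2. both levers are swung closed and hold the board home (x of board in the frame of analyser between 0.004 and 0.012 m and y of board in the frame of analyser between -0.005 and 0.005 m and z of board in the frame of analyser between 0.02 and 0.032 m and angle between the x axis of board and the x axis of analyser, either way round below 0.06 rad and angle between board's own z axis and vertical below 0.08 rad and value of joint each of lever_left, lever_right above 1.42 rad), for 0.2 s.
At the end, for the whole second after the job is handed in: Both levers are closed (1.42 rad or more) and the board lies level in its guides, at rest, within 4 mm of home along the guides, within 5 mm sideways and 6 mm in height, square to within 0.06 rad and level to within 0.08 rad (all of step 2 and linear speed of board below 0.02 m/s); the robot touches nothing.
It fails at once if a thing standing on the bench is shifted by more than 30 mm or tipped (distance of any of pot_a, pot_b, dishes, screwdriver, bin, pot_rack, tip_box from where it was at the start of the episode above 0.03 m or angle between any of pot_a, pot_b, dishes, bin, pot_rack, tip_box's own z axis and vertical above 0.5 rad).
It also fails if it takes over 69 s, if anything falls off the work surface, if the arm or the gripper's body presses on something with over 40 N, if the wrist force passes 120 N, or if a joint passes its speed limit or range.

## Working session

There is one attempt and no reset: what is moved stays moved. The work goes in short steps, Python scripts to look and compute and a tool call to move; the robot and the scene stay as the last step left them, time stands still between calls to the robot, and variables do not carry over. Pictures are saved under pics/ and viewed, at most 10 in all, crops included, and the job is handed in when it is done.

Besides the shell and the picture viewer there is one more tool, called as name(argument=value, ...), one argument or row to a line, values as JSON. arm_command: Moves the arm, as the interface text tells. Its arguments: {"type":"object","properties":{"series":{"type":"string"},"squeeze":{"type":"number"}},"required":["series"]}

```bash
mkdir -p pics; python3 - <<'E'
from cell import telemetry,cams,env
import cv2
o=telemetry.get_obs(); print(o['tool_pos'],o['tool_rot'],o['time_s'],o['force'])
for n in('side','top'):
    cv2.imwrite(f'pics/{n}0.png',cams.read_camera(n)); c=cams.calibration(n); print(n,c)
E
```

```text
[ 0.21027307 -0.61447574  0.22146328] [-1.79891648e+02  6.49925008e-03  1.88980395e+01] 0.0 [1.1616478  0.02442781 0.21732636]
side {'K': array([[412.26301769,   0.        , 263.02718267],
       [  0.        , 412.26301769, 193.70810613],
       [  0.        ,   0.        ,   1.        ]]), 'origin': array([-0.1121642 ,  0.6236638 ,  1.08130022]), 'rotation': array([-138.48012374,   -0.87960845, -133.49703797])}
top {'K': array([[405.07913037,   0.        , 256.59393649],
       [  0.        , 405.07913037, 189.62030647],
       [  0.        ,   0.        ,   1.        ]]), 'origin': array([ 0.43068521, -0.00425272,  1.74484518]), 'rotation': array([-176.89873705,    0.47987403,  -90.04253385])}
```

View pics/side0.png

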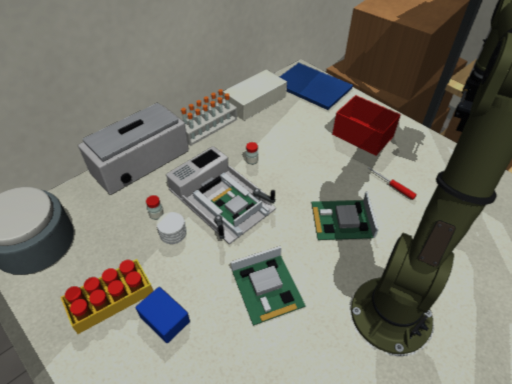

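View pics/top0.png

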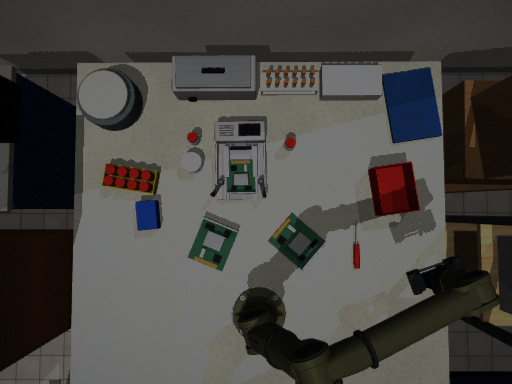

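The two board look-alikes lie on the bench, at top-view (213,243) and (297,241). The small board in the analyser's guides is at (241,178). It is the smallest and the only one in guides, so I take it as the one meant and will confirm it in an enlarged crop.

```bash
cat > h.py <<'E'
import numpy as np,cv2
from cell import telemetry,cams,env
from scipy.spatial.transform import Rotation as R
def cal(n):
    c=cams.calibration(n); return np.array(c['K']),np.array(c['origin']),R.from_euler('xyz',c['rotation'],degrees=True).as_matrix()
def ray(n,u,v,z):
    K,o,M=cal(n); d=M@np.linalg.solve(K,[u,v,1]); return o+d*(z-o[2])/d[2]
def proj(n,P):
    K,o,M=cal(n); p=(np.atleast_2d(P)-o)@M@K.T; return p[:,:2]/p[:,2:]
E
python3 - <<'E'
from h import *
a=cv2.imread('pics/top0.png')[110:210,195:295]; b=cv2.imread('pics/side0.png')[145:245,160:285]
a=cv2.resize(a,None,fx=6,fy=6,interpolation=2); cv2.imwrite('pics/ta.png',a)
b=cv2.resize(b,None,fx=6,fy=6,interpolation=2); cv2.imwrite('pics/sb.png',b)
print(proj('top',[[0,0,0],[.6,0,0]]))
E
```

```text
[[259.11088314 313.20960004]
 [258.96121531 172.35082594]]
```

View pics/ta.png

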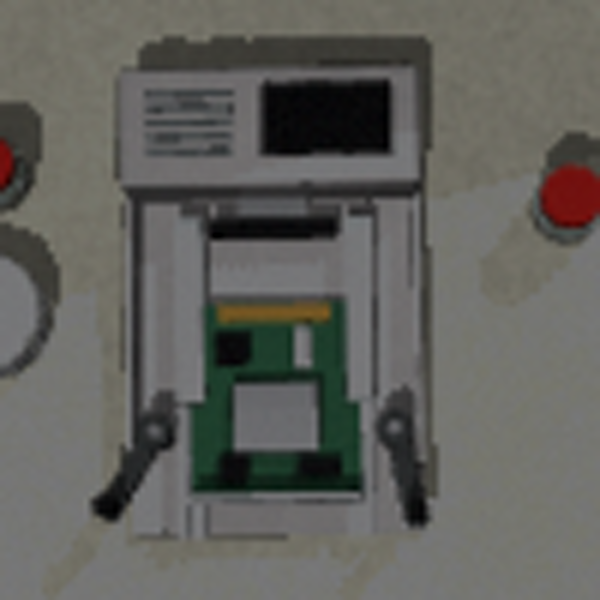

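View pics/sb.png

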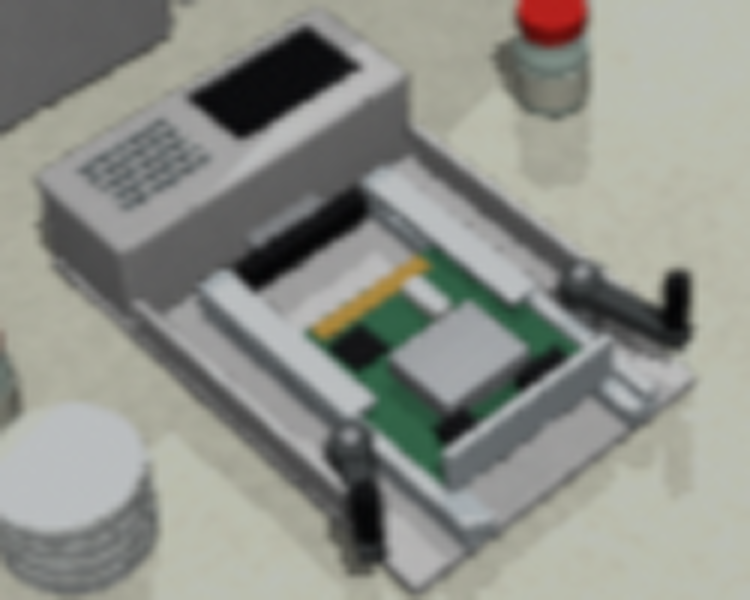

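The green board stands in the guides, its orange contact strip towards the black bar. Crop pixels, top view: pivots at (155,430) and (397,427), posts near (107,505) and (418,515). Panel top edge is at v≈495. Both levers are splayed open.

```bash
cat >> h.py <<'E'
def T(c): return 195+(c[0]+.5)/6-.5,110+(c[1]+.5)/6-.5
def S(c): return 160+(c[0]+.5)/6-.5,145+(c[1]+.5)/6-.5
E
python3 - <<'E'
from h import *
for n,t,s,z in [('pivL',(155,430),(350,437),.052),('pivR',(397,427),(582,276),.052),('postL',(107,506),(368,487),.088),('postR',(418,514),(680,277),.088),
 ('panL',(191,494),(447,458),.062),('panR',(361,494),(606,348),.062),('houseFL',(124,188),(125,252),.082),('houseFR',(420,190),(408,75),.082),('frontL',(132,538),(418,592),.012),('frontR',(435,540),(692,382),.012)]:
    print(n,np.round(ray('top',*T(t),z)*1e3,1),np.round(ray('side',*S(s),z)*1e3,1))
o=telemetry.get_obs();print(R.from_euler('xyz',o['tool_rot'],degrees=True).as_matrix().round(3))
E
```

```text
pivL [557.7 161.5  52. ] [562.3 158.9  52. ]
pivR [559.6  -7.6  52. ] [562.9  -8.9  52. ]
postL [503.1 190.6  88. ] [507.9 188.7  88. ]
postR [497.4 -21.8  88. ] [502.9 -25.1  88. ]
panL [512.5 135.4  62. ] [510.8 135.3  62. ]
panR [512.3  17.5  62. ] [509.3  23.3  62. ]
houseFL [723.  180.7  82. ] [725.3 180.8  82. ]
houseFR [721.2 -23.6  82. ] [728.  -23.2  82. ]
frontL [483.5 181.6  12. ] [484.9 180.1  12. ]
frontR [481.9 -34.6  12. ] [488.9 -24.4  12. ]
[[ 0.946  0.324 -0.001]
 [ 0.324 -0.946  0.002]
 [-0.    -0.002 -1.   ]]
```

arm_command(
  series="0 0 0 0.11 255;0 0 0 0.11 255;0 0 0 0.11 255;25 -22 0 0 255;25 -22 0 0 255;25 -22 0 0 255;25 -22 0 0 255;25 -22 0 0 255;25 -22 0 0 255;25 -22 0 0 255;25 -22 0 0 255;25 -22 0 0 255;25 -22 0 0 255;25 -22 0 0 255;25 -22 0 0 255;25 -22 0 0 255;0 0 0 0 255",
  squeeze=30,
)

```text
time_s: 1.52
tool_pos: [0.5414, -0.3205, 0.2219]
tool_rot: [-179.7, -0.2, 0.6]
force: [0.0, 0.8, 1.1]
grip_width: 0.0004
grasp_force: 0.0
```

arm_command(
  series="-5 -33 0 0 255;-5 -33 0 0 255;-5 -33 0 0 255;-5 -33 0 0 255;-5 -33 0 0 255;-5 -33 0 0 255;-5 -33 0 0 255;-5 -33 0 0 255;-5 -33 0 0 255;-5 -33 0 0 255;-5 -33 0 0 255;-5 -33 0 0 255;0 0 30 0 255;0 0 30 0 255;0 0 30 0 255;0 0 0 0 255",
)

```text
time_s: 2.85
tool_pos: [0.4709, 0.0663, 0.127]
tool_rot: [180.0, 0.6, 0.0]
force: [-1.8, -0.8, 0.7]
grip_width: 0.0003
grasp_force: 0.0
```

```bash
python3 - <<'E'
from h import *
im=cams.read_camera('side'); print(telemetry.get_obs()['tool_pos'],telemetry.get_obs()['tool_rot'])
cv2.imwrite('pics/s1.png',cv2.resize(im[100:245,150:350],None,fx=4,fy=4,interpolation=2))
E
```

```text
[0.4727773  0.06648384 0.12989923] [1.79993050e+02 3.98222980e-01 6.92117756e-03]
```

View pics/s1.png

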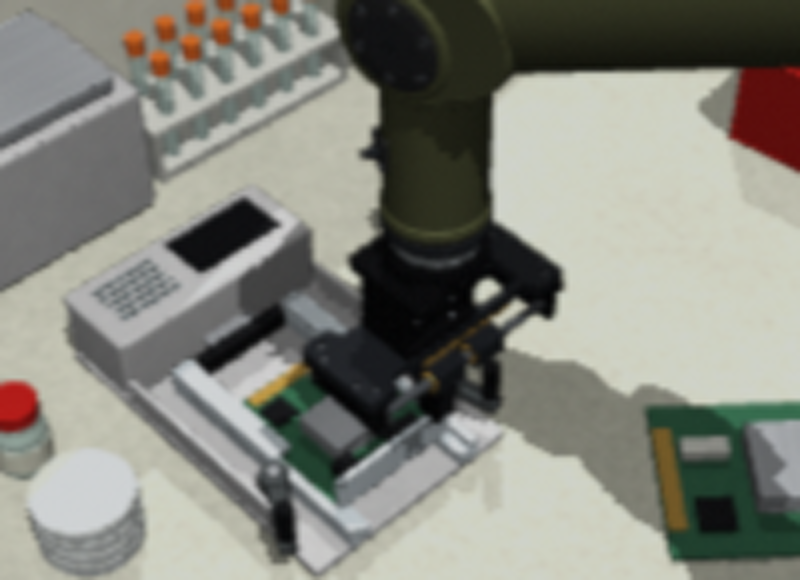

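The fingers hang in front of the panel (finger at about (450,395)) and the levers are untouched. Next I lower them and start the push.

arm_command(
  series="0 -5 30 0 255;0 -5 30 0 255;0 0 28 0 255;0 0 0 0 255;8 0 0 0 255;8 0 0 0 255;8 0 0 0 255;5 0 0 0 255;5 0 0 0 255;5 0 0 0 255;5 0 0 0 255;5 0 0 0 255;0 0 0 0 255;0 0 0 0 255",
)

```text
time_s: 4.07
tool_pos: [0.5258, 0.0769, 0.0446]
tool_rot: [-180.0, -0.1, -0.0]
force: [-0.7, 0.1, -1.1]
grip_width: 0.0005
grasp_force: 0.0
```

arm_command(
  series="4 0 0 0 255;4 0 0 0 255;4 0 0 0 255;3 0 0 0 255;3 0 0 0 255;0 0 0 0 255;0 0 0 0 255",
)

```text
time_s: 4.65
tool_pos: [0.5435, 0.0769, 0.0445]
tool_rot: [-180.0, -0.1, -0.0]
force: [-0.0, 0.7, -0.5]
grip_width: 0.0002
grasp_force: 0.0
```

```bash
python3 - <<'E'
from h import *
im=cams.read_camera('side'); print(telemetry.get_obs()['tool_pos'],telemetry.get_obs()['force'])
cv2.imwrite('pics/s2.png',cv2.resize(im[145:245,160:285],None,fx=6,fy=6,interpolation=2))
E
```

```text
[0.54343198 0.07683258 0.0446389 ] [ 0.28141157 -0.94487289  0.36612684]
```

View pics/s2.png

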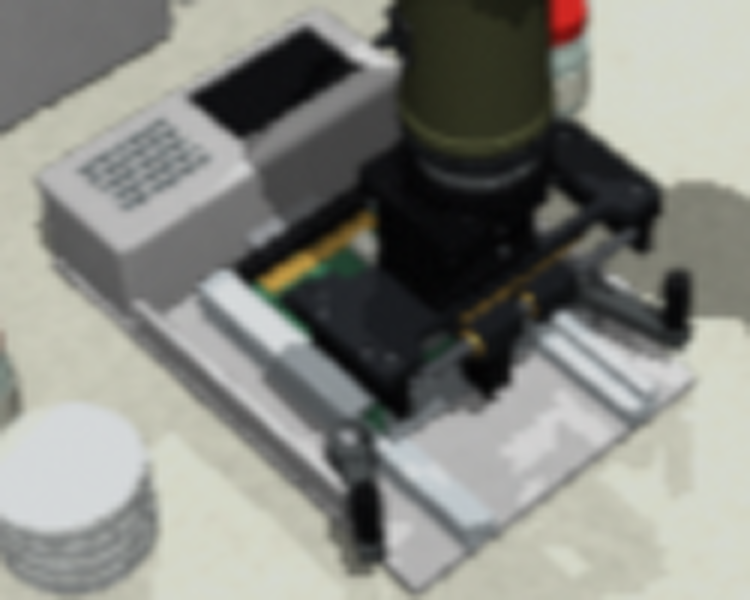

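The board followed the push: the orange strip at (320,260) is nearly at the black bar. I push on until the force rises.

arm_command(
  series="2 0 0 0 255;2 0 0 0 255;2 0 0 0 255;0 0 0 0 255;0 0 0 0 255",
)

```text
time_s: 5.12
tool_pos: [0.5455, 0.0768, 0.0443]
tool_rot: [179.9, 0.4, 0.0]
force: [-9.0, -1.6, 7.1]
grip_width: 0.0005
grasp_force: 4.8
```

arm_command(
  series="1 0 0 0 255;0 0 0 0 255;0 0 0 0 255",
)

```text
time_s: 5.37
tool_pos: [0.5458, 0.0767, 0.0443]
tool_rot: [179.9, 0.5, 0.0]
force: [-10.9, -1.4, 9.1]
grip_width: 0.0006
grasp_force: 5.7
```

```bash
python3 - <<'E'
from h import *
im=cams.read_camera('top'); print(telemetry.get_obs()['tool_pos'],telemetry.get_obs()['force'])
a=cv2.resize(im[110:210,195:295],None,fx=6,fy=6,interpolation=2); a=cv2.convertScaleAbs(a,alpha=1.7)
cv2.imwrite('pics/t3.png',a)
E
```

```text
[0.54587742 0.07675834 0.04429133] [-11.27891657  -0.3760761    8.66382041]
```

View pics/t3.png

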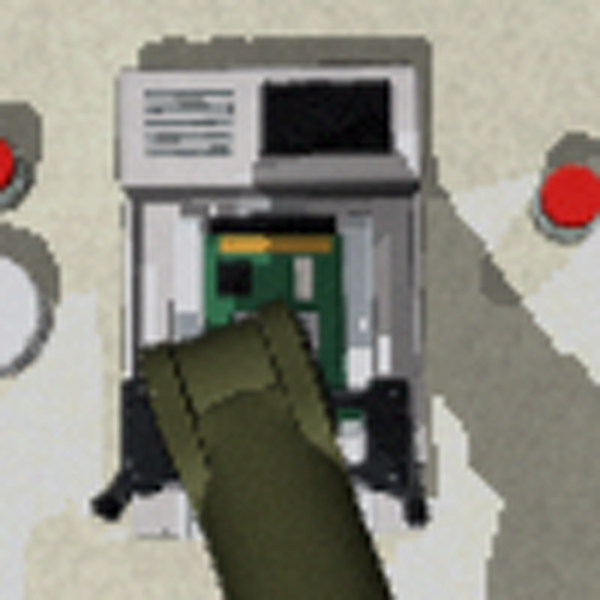

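The board's rear edge (crop v≈230) lies at the bar, about 49 mm of travel, as computed. The tool is also pressing down by friction, so I ease it upward.

arm_command(
  series="0 0 -2 0 255;0 0 -2 0 255;0 0 0 0 255;0 0 0 0 255;0 0 0 0 255",
)

```text
time_s: 5.83
tool_pos: [0.5483, 0.0764, 0.0478]
tool_rot: [180.0, 0.2, -0.0]
force: [-5.1, -1.0, -1.1]
grip_width: 0.0003
grasp_force: 2.5
```

arm_command(
  series="-20 0 0 0 255;-20 0 0 0 255;0 0 -30 0 255;0 0 -30 0 255;0 0 -30 0 255;0 31 0 0 255;0 31 0 0 255;0 31 0 0 255;0 31 0 0 255;0 0 0 -0.12 255;0 0 0 -0.12 255;0 0 0 -0.12 255;0 0 0 -0.12 255;0 0 0 -0.12 255;0 0 0 -0.12 255;0 0 0 -0.12 255;0 0 0 -0.12 255;0 0 0 -0.12 255;0 0 0 -0.12 255;0 0 0 -0.12 255",
)

```text
time_s: 7.5
tool_pos: [0.5116, -0.0472, 0.1395]
tool_rot: [179.7, -0.0, 76.0]
force: [-0.1, 0.1, -0.5]
grip_width: 0.0
grasp_force: 0.0
```

arm_command(
  series="0 0 0 -0.12 255;0 0 0 -0.12 255;0 0 0 -0.12 255;0 0 0 -0.12 255;0 0 0 0 255;0 0 0 0 255",
)

```text
time_s: 8.0
tool_pos: [0.5109, -0.0472, 0.1392]
tool_rot: [179.8, 0.1, 102.9]
force: [-0.1, -0.6, 0.2]
grip_width: 0.0003
grasp_force: 0.0
```

```bash
python3 - <<'E'
from h import *
im=cams.read_camera('side'); o=telemetry.get_obs(); print(o['tool_pos'],o['tool_rot'],o['force'],o['qpos'])
a=im[145:245,160:285]; b=cams.read_camera('top')[110:210,195:295]
f=lambda i:cv2.resize(i,None,fx=3.5,fy=3.5,interpolation=2)
cv2.imwrite('pics/c4.png',np.hstack([f(a),cv2.convertScaleAbs(f(b),alpha=1.7)]))
E
```

```text
[ 0.51062318 -0.04715809  0.13906724] [1.79873066e+02 4.67005532e-02 1.02928643e+02] [ 1.23579661  0.37091531 -0.35945119] [ 36.13296628   7.41323427 -35.93519309 107.58646287   4.75970766
  66.33780887  11.45093716]
```

View pics/c4.png

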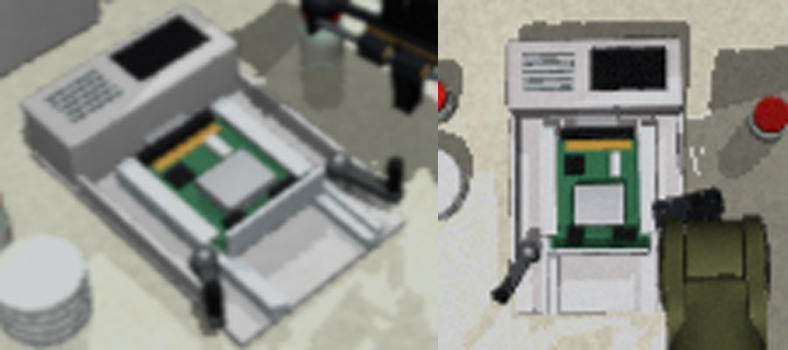

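The board sits at the contacts, the levers are still open, and the tool is clear outside the right post. I lower it and start swinging.

arm_command(
  series="0 0 27 0 255;0 0 26 0 255;0 0 26 0 255;0 0 0 0 255;4 0 0 0 255;4 0 0 0 255;6.3 -1.4 0 0.1 255;6.3 -1.4 0 0.1 255;6.3 -1.4 0 0.1 255;6.3 -1.4 0 0.1 255;6.3 -1.4 0 0.1 255;6.3 -1.4 0 0.1 255;6.3 -1.4 0 0.1 255;6.3 -1.4 0 0.1 255;0 0 0 0 255",
)

```text
time_s: 9.35
tool_pos: [0.5036, 0.011, 0.0611]
tool_rot: [179.9, 0.0, 57.2]
force: [-1.8, -2.1, -0.7]
grip_width: 0.0007
grasp_force: 0.8
```

arm_command(
  series="6.3 -1.4 0 0.1 255;6.3 -1.4 0 0.1 255;6.3 -1.4 0 0.1 255;6.3 -1.4 0 0.1 255;6.3 -1.4 0 0.1 255;6.3 -1.4 0 0.1 255;6.3 -1.4 0 0.1 255;6.3 -1.4 0 0.1 255;6.3 -1.4 0 0.1 255;6.3 -1.4 0 0.1 255;0 0 0 0 255;0 0 0 0 255",
)

```text
time_s: 10.35
tool_pos: [0.5431, 0.0529, 0.0598]
tool_rot: [179.9, 0.5, 0.1]
force: [-12.0, -4.2, 5.8]
grip_width: 0.0004
grasp_force: 5.9
```

arm_command(
  series="2 0 -1 0 255;2 0 -1 0 255;0 0 0 0 255;0 0 0 0 255;0 0 0 0 255",
)

```text
time_s: 10.77
tool_pos: [0.5436, 0.0529, 0.06]
tool_rot: [179.8, 0.9, 0.1]
force: [-16.5, -3.0, 2.5]
grip_width: 0.0007
grasp_force: 8.1
```

arm_command(
  series="-26 0 0 0 255;0 0 -28 0 255;0 0 -28 0 255;0 0 -28 0 255;0 -32 0 0 255;0 -32 0 0 255;0 -32 0 0 255;0 -32 0 0 255;0 -32 0 0 255;0 0 0 -0.12 255;0 0 0 -0.12 255;0 0 0 -0.12 255;0 0 0 -0.12 255;0 0 0 -0.12 255;0 0 0 -0.12 255;0 0 0 -0.12 255;0 0 0 -0.12 255;0 0 0 -0.12 255;0 0 0 0 255;0 0 0 0 255",
)

```text
time_s: 12.43
tool_pos: [0.526, 0.2145, 0.1469]
tool_rot: [179.9, -0.1, 61.8]
force: [-0.4, -0.2, -0.1]
grip_width: 0.0005
grasp_force: 0.0
```

```bash
python3 - <<'E'
from h import *
im=cams.read_camera('side'); o=telemetry.get_obs(); print(o['tool_pos'],o['tool_rot'],o['force'],o['qpos'])
a=im[145:245,160:285]; b=cams.read_camera('top')[110:210,195:295]
f=lambda i:cv2.resize(i,None,fx=3.5,fy=3.5,interpolation=2)
cv2.imwrite('pics/c5.png',np.hstack([f(a),cv2.convertScaleAbs(f(b),alpha=1.7)]))
E
```

```text
[0.5258717  0.21423569 0.14659117] [ 1.79934855e+02 -8.22239262e-02  6.17512287e+01] [0.9754781  0.40802326 0.1275112 ] [ 10.59242541  15.29689705 -40.82784301  99.61072188  10.66352247
  68.92753357 -61.31945035]
```

View pics/c5.png

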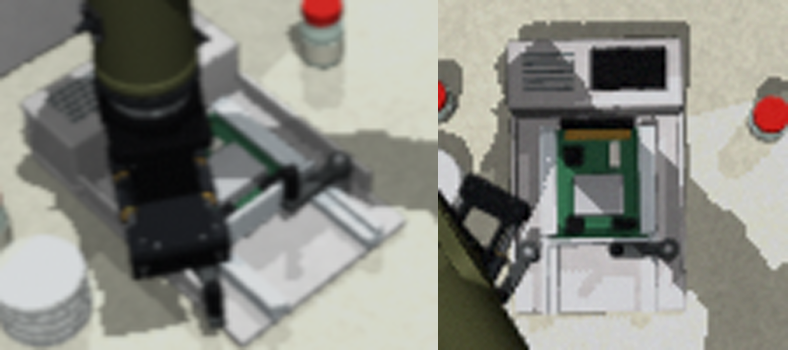

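The right lever lies closed across the panel and the board looks home. The left lever is open at (215,300) with the tool outside it, so I lower and swing it.

arm_command(
  series="0 -5 29 0 255;0 0 29 0 255;0 0 29 0 255;0 0 0 0 255;-4 0 0 0 255;-5 0 0 0 255;-4 0 0 0 255;-6.3 -1.4 0 -0.1 255;-6.3 -1.4 0 -0.1 255;-6.3 -1.4 0 -0.1 255;-6.3 -1.4 0 -0.1 255;-6.3 -1.4 0 -0.1 255;-6.3 -1.4 0 -0.1 255;-6.3 -1.4 0 -0.1 255;-6.3 -1.4 0 -0.1 255;-6.3 -1.4 0 -0.1 255;-6.3 -1.4 0 -0.1 255;0 0 0 0 255",
)

```text
time_s: 14.03
tool_pos: [0.4991, 0.1446, 0.0602]
tool_rot: [180.0, 0.0, 119.2]
force: [-4.1, -0.0, 1.0]
grip_width: 0.0007
grasp_force: 1.3
```

arm_command(
  series="-6.3 -1.4 0 -0.1 255;-6.3 -1.4 0 -0.1 255;-6.3 -1.4 0 -0.1 255;-6.3 -1.4 0 -0.1 255;-6.3 -1.4 0 -0.1 255;-6.3 -1.4 0 -0.1 255;-6.3 -1.4 0 -0.1 255;-6.3 -1.4 0 -0.1 255;-6.3 -1.4 0 -0.1 255;-6.3 -1.4 0 -0.1 255;-3 0 0 -0.06 255;0 0 0 0 255;0 0 0 0 255",
)

```text
time_s: 15.12
tool_pos: [0.5414, 0.0987, 0.0591]
tool_rot: [-179.9, -0.3, 179.7]
force: [-8.6, -0.2, 4.8]
grip_width: 0.0004
grasp_force: 4.1
```

arm_command(
  series="-2 0 -1 0 255;-2 0 -1 0 255;-2 0 0 0 255;0 0 0 0 255;0 0 0 0 255;0 0 0 0 255",
)

```text
time_s: 15.62
tool_pos: [0.5433, 0.0985, 0.0592]
tool_rot: [-179.8, -0.7, 179.8]
force: [-14.3, -0.9, 2.0]
grip_width: 0.0007
grasp_force: 7.0
```

arm_command(
  series="15 0 0 0 255;15 0 0 0 255;0 0 -30 0 255;0 0 -30 0 255;0 0 -30 0 255;0 -35 0 0 255;0 -35 0 0 255;0 -35 0 0 255;0 -35 0 0 255;0 -35 0 0 255;0 -35 0 0 255;0 -35 0 0 255;0 0 0 0 255;0 0 0 0 255;0 0 0 0 255",
)

```text
time_s: 16.87
tool_pos: [0.5198, -0.1458, 0.1515]
tool_rot: [-180.0, 0.1, 179.8]
force: [-0.8, -0.4, -0.1]
grip_width: 0.0005
grasp_force: 0.0
```

```bash
python3 - <<'E'
from h import *
im=cams.read_camera('side'); o=telemetry.get_obs(); print(o['tool_pos'],o['force'],o['time_s'])
a=im[145:245,160:285]; b=cams.read_camera('top')[110:210,195:295]
f=lambda i:cv2.resize(i,None,fx=3.5,fy=3.5,interpolation=2)
cv2.imwrite('pics/c6.png',np.hstack([f(a),cv2.convertScaleAbs(f(b),alpha=1.7)]))
E
```

```text
[ 0.51978514 -0.14484659  0.15135173] [-0.33904947  0.11686214  0.07313672] 16.9167
```

View pics/c6.png

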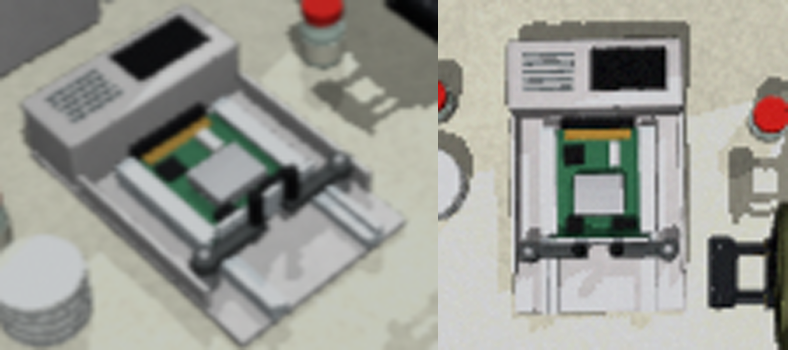

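Both levers lie flat across the panel, with posts at right-pane (580,248) and (617,248). The board is home and square, and the tool is clear, so I hand in the job.

```bash
python3 -c "
from cell import env
print(env.sign_off())"
```

```text
the job is handed in; nothing more can be done
None
```

I slid the board in to the contacts with both levers open, then swung both levers closed so they hold it home. In the last pictures both levers were flat across the panel and the arm was clear. I handed the job in at about 17 s; the hand-in returned no verdict.

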